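Refit the tube turner's carousel and press its axle cap tight

TASK

Put the tube carousel back on the turner: lower it gently down the spindle (do not drop it) until its hub sits on the spring washer. Then set the larger of the two toothed axle caps, mouth down, on the spindle and press it straight down until its rim bears firmly on the hub, about 10 N more than the drag of its teeth, so that it holds the carousel down tight by itself; more than 16 N on the hub would crack it. Let go, and leave the other things where they are.

Things in the scene. Friction and masses are not known exactly. Their poses are not given: they have to be found in the camera images.
- turner: Fixed base unit of a tube turner, a white box 150 x 150 mm and 42 mm high with a lilac top panel and a grey boss in its middle; origin at the centre of its underside, on the work surface, z up.
- seat (a point): Point on the spindle's axis where the carousel's underside rests: top of the steel spring washer on the boss, 54 mm above the work surface. The washer gives about 6 N/mm over 2.5 mm, then is solid. With the cap on the hub, its centre stands 76 mm above the carousel's underside; from there on the force rises steeply above the teeth's drag.
- spindle_tip (a point): Top of the plain steel spindle, which is vertical, 12 mm in diameter with a round end; the tip lies 82 mm above the seat and stands 20 mm out of the hub when the carousel is fitted.
- carousel_hub (a point): Loose milky plastic tube carousel, 160 g, lying upright: two round plates 116 mm across (undersides at 0 and 29 mm, upper one 4 mm thick with ten tube holes) on a hub 25 mm in diameter, 62 mm high, bored right through at 14 mm. This point is on the hub's axis, 48 mm above the carousel's underside, 14 mm below the hub's top; z is the axis. From 33 to 62 mm up the hub is free to be gripped.
- cap_center (a point): Larger axle cap, to be fitted: steel domed cap 30 mm in diameter, 28 mm high, 90 g, standing mouth down; this point is on its axis 14 mm above the rim; z is the axis, up to the dome. It slips 12 mm down over the spindle with 1 to 4 N, then its teeth bite and drag with 5 to 12 N (it varies) over the last 8 mm. Let go, it springs back 0.5 mm and holds. Its inside is deeper than the spindle's end.
- small_cap_center (a point): Smaller axle cap for another machine, 20 mm in diameter and 18 mm high; this point is its centre. Leave it.
- tube_box: Box of capped blood tubes, 84 x 84 mm, 75 mm high; origin at the centre of its underside. Leave it.
- petri_dish: Petri dish, 92 mm in diameter, 16 mm high; origin at the centre of its underside. Leave it.
- oil_bottle: Small amber bottle, 32 mm in diameter, 62 mm high; origin at the centre of its underside. Leave it.
- screwdriver_grip (a point): Black-handled screwdriver lying on the worktop, 170 mm long; this point is on its handle. Leave it.
- marker: Marker pen lying on the worktop, 122 mm long, 12 mm thick; origin under its middle. Leave it.
Mind the look-alikes: they are no part of the job. Leave any turquoise or yellow look-alike of the part that bears carousel_hub alone.

How it is judged (in metres and radians):
On the way:
1. the carousel sits on the spring washer, square on the spindle (z of carousel_hub in the frame of seat below 0.0495 m and horizontal distance between carousel_hub and seat below 0.003 m), for 0.2 s.
At the end, for the whole second after the job is handed in: Carousel down on the washer (within 1.5 mm or lower, 3 mm of the axis); larger cap on the spindle (within 3 mm of its axis, upright within 0.08 rad), rim on the hub within 1.5 mm, biting so that by itself it keeps pressing the hub with over 2.5 N; both at rest and let go (all of step 1 and z of cap_center in the frame of carousel_hub between 0.0265 and 0.0295 m and horizontal distance between cap_center and spindle_tip below 0.003 m and angle between cap_center's own z axis and vertical below 0.08 rad and contact force between cap and carousel above 2.5 N and linear speed of each of cap, carousel below 0.01 m/s); the robot touches nothing.
It fails at once if the cap is rammed on: it bears on the hub with more than 16 N (contact force between cap and carousel above 16 N).
It fails at once if the carousel is dropped down the spindle (faster than 0.35 m/s along it) (horizontal distance between carousel_hub and seat below 0.008 m and z of carousel_hub in the frame of seat below 0.125 m and linear speed of carousel above 0.35 m/s).
It fails at once if a bystander is shoved or knocked over (moved more than 30 mm) (distance of any of small_cap_center, tube_box, petri_dish, oil_bottle, screwdriver_grip, marker from where it was at the start of the episode above 0.03 m).
It also fails if it takes over 54 s, if anything falls off the work surface, if the arm or the gripper's body presses on something with over 40 N, if the wrist force passes 120 N, or if a joint passes its speed limit or range.

ROBOT

A 6-joint arm with a two-finger parallel gripper is mounted at the origin on the work surface. World frame = base frame: x ahead of the robot, y to its left, z up, the work surface at z = 0. Lengths are in m, angles in degrees, forces in N, time in s.
With the tool pointing down it reaches from about 0.375 to 0.9 m from the base axis. Payload 3.1 kg.
Tool frame: the origin (TCP) lies at the very end of the fingers, on their centre line; the grasp point (between the pads) lies bot.hold_point_z behind it (bot.hold_point_z is the distance from the TCP to the grasp point, in m); z points along the fingers, y is the line along which they close (so a half turn about z gives the same grasp; the last joint's range is limited). The gripper opens to 87 mm and grips with 3 to 60 N. Pads are 19 mm wide; open, the fingers measure 117 mm over their backs; the gripper's body (75 mm by 190 mm) begins 51 mm behind the grasp point.
Start: joints at [-83.337, 30.224, 82.088, -0, 67.689, -10.227], TCP at [0.182, -0.598, 0.223] pointing down, gripper open.
Joint ranges: [-176.69, 176.69], [-43.24, 126.21], [12.49, 139.97], [-82, 262], [0, 151.66], [-163.58, 163.58]. Speed limits (degrees/s): [159.86, 159.86, 180, 180, 180, 180].

INTERFACE

Orientations are given as a 3x3 rotation matrix whose columns are the frame's x, y, z axes.
In Python, from rig import bot gives the robot as it stands.
- The arm moves only by the tool apply_moves, never from a script. Its argument "plan" is one flat list of numbers, 4 for each row, row after row: the shift along the world's x, y, z normalised to -1 to 1, where 1 is 0.05 m, then the turn about the world's z normalised to -1 to 1, where 1 is 10 degrees. A call has 1 to 12 rows; each row shifts and turns the commanded pose from where the row before left it; what a row does not reach is not made up. A row lasts 1/8 s, in which the tool goes at most 62.5 mm and 10.7 degrees, less where a joint would pass 70% of its speed; a pose out of reach is approached as far as the arm can. A call with a number of a shift or a turn outside -1 to 1 is refused whole. A call with a gripper value outside its range is refused whole. "grip" is the closure, from -1 (fully open) to 1 (shut), so that 0 is half open, set as the call begins (left out, the last holds). The fingers move at their own pace and stop on an object; the grip force is fixed at half the most. Time passes only in rows, so rows that do not move let the fingers close. It gives the time, the measured TCP pose, the force, the opening and the grip force at its end, in the units of the state.
- bot.read_state(): the state, without advancing time (a new reading comes with each control period).
- bot.capture(name): name is "side" or "top" or "wrist"; returns (picture, depth): 480x640x3 uint8, red, green, blue; 480x640 float32, m along the optical axis (not along the pixel's ray), 0 where there is no reading.
- bot.camera_info(name): a dict with "vertical_fov" (degrees; the focal length in pixels is half the picture's height over the tangent of half this angle, whatever the lens; pixels are square), "cx", "cy" (the principal point, pixels), "rvec" (rotation vector, rad) and "tvec" (3), from world to camera coordinates, as OpenCV has them; the wrist camera has in their place "mount" (4x4, takes a point from camera to tool coordinates, whose origin is the TCP and whose axes are the flange's). Camera axes: x right, y down, z forward; pixel columns grow to the right and rows downward; lengths in m; the calibration is good to about 2 mm. A picture is of the moment at which its call begins: read the wrist's pose just before it. camera_info takes no time and is no camera call.
- bot.hand_in(): hands the job in; it is judged then, once.
Trained networks look in the newest picture that a camera, given by its name, has taken for a name from the list of things; names that differ only in an ending like _2 or _b are one class to them, and where a whole thing is asked for, a point or a joint stands for the part that bears it (a point fixed in the world has none). Each returns a list of dicts, best first, with "p" (0 to 1); they miss things now and then, are a little off and sometimes report something else, mostly with a low value. They report only what shows in the picture. A call takes as long as a camera call. They do not tell look-alikes from the thing itself.
- bot.outline_of(camera, target): "mask" (480x640 bool, what is visible of it) and "xy" ([column, row] as shares, 0 to 1, of the picture: columns of its width, rows of its height, amid what is visible of it).
- bot.pinpoint(camera, target): "xy" ([column, row] as shares, 0 to 1, of the picture: columns of its width, rows of its height: a listed point, or the origin of a listed thing).
The state is a dict: "time_s": time; "joint_positions": joint angles; "qvel": joint speeds; "tau": joint torques, N m; "position": TCP position; "tcp_rot": TCP orientation; "force": force on the tool from outside, world axes, zero at the start; "moment": the same for the moment, N m; "opening": opening from 0.0 (shut) to 1.0 (fully open); "grasp_force": force on a finger pad.
Only numpy, scipy, OpenCV 4.12 (cv2) and the standard library are available. Lean on these libraries where they do the work, as an engineer would, in place of code of your own. Each camera call takes 0.05 s, during which the arm holds its last target. There are 200 camera calls.

## Working session

There is one attempt and no reset: what is moved stays moved. The work goes in short steps, Python scripts to look and compute and a tool call to move; the robot and the scene stay as the last step left them, time stands still between calls to the robot, and variables do not carry over. Pictures are saved under pics/ and viewed, at most 10 in all, crops included, and the job is handed in when it is done.

Besides the shell and the picture viewer there is one more tool, called after "Call:" as name(argument=value, ...) on one line, values as JSON. apply_moves: Moves the arm, as the interface text tells. Its arguments: {"type":"object","properties":{"plan":{"type":"array","items":{"type":"number"}},"grip":{"type":"number"}},"required":["plan"]}

```bash
mkdir -p pics; ls
cat > h.py <<'E'
import numpy as np, cv2
from rig import bot
def cam(n):
    i=bot.camera_info(n); f=240/np.tan(np.radians(i['vertical_fov'])/2)
    K=np.array([[f,0,i['cx']],[0,f,i['cy']],[0,0,1.]])
    if 'mount' in i:
        s=bot.read_state(); T=np.eye(4); T[:3,:3]=np.array(s['tcp_rot']).reshape(3,3); T[:3,3]=s['position']
        M=T@np.array(i['mount']); return K,M[:3,:3],M[:3,3]
    R=cv2.Rodrigues(np.array(i['rvec'],float))[0]; return K,R.T,-R.T@np.array(i['tvec'],float).ravel()
def ray(c,u,v):
    K,R,o=c; return o,R@np.linalg.inv(K)@np.array([u,v,1.])
def atz(c,u,v,z):
    o,d=ray(c,u,v); return o+d*(z-o[2])/d[2]
def atd(c,u,v,D):
    o,d=ray(c,u,v); return o+d*D
def pix(c,p):
    K,R,o=c; q=K@R.T@(np.array(p)-o); return q[:2]/q[2]
def save(n,im): cv2.imwrite('pics/'+n+'.png',im[:,:,::-1])
E
cat > a.py <<'E'
from h import *
print({k:v for k,v in bot.read_state().items()},bot.hold_point_z)
for n in ('top','side'):
    c=cam(n); im,d=bot.capture(n); save(n+'0',im); np.save(n+'d.npy',d); print(n,bot.camera_info(n))
    for t in ['turner','seat','spindle_tip','carousel_hub','cap_center','small_cap_center','tube_box','petri_dish','oil_bottle','screwdriver_grip','marker']:
        for r in bot.pinpoint(n,t)[:3]:
            u,v=r['xy'][0]*640,r['xy'][1]*480
            D=d[min(479,int(v)),min(639,int(u))]
            print(t,round(r['p'],2),round(u),round(v),atd(c,u,v,D).round(3))
E
python3 a.py
```

```text
pics
{'time_s': 0.0, 'joint_positions': array([-8.33348198e+01,  3.02816163e+01,  8.21565311e+01,  1.80683721e-03,
        6.76894784e+01, -1.02272220e+01]), 'qvel': array([-0.1033189 , -0.07082856,  0.01457726,  0.03133477,  0.05214766,
       -0.04414812]), 'tau': array([-9.05325596e-04, -4.40039384e+01, -1.76589400e+01,  6.32767123e-02,
        5.80600917e-02, -1.43519219e-04]), 'position': array([ 0.18156029, -0.59727738,  0.22154242]), 'tcp_rot': array([[ 9.56855662e-01,  2.90563573e-01, -2.29560950e-04],
       [ 2.90563354e-01, -9.56853190e-01,  2.21582052e-03],
       [ 4.24180600e-04, -2.18692241e-03, -9.99997519e-01]]), 'force': array([-0.77969983,  0.14011515, -0.41279023]), 'moment': array([ 0.01325349,  0.0031705 , -0.0452024 ]), 'grasp_force': 0.0, 'opening': 0.995052880762986} 0.0187
top {'vertical_fov': 50.28473197423199, 'cx': 328.0912680803077, 'cy': 246.32641566029812, 'rvec': array([ 2.17243667, -2.22260474,  0.10554885]), 'tvec': array([-0.07175915,  0.54014689,  1.11457779])}
turner 0.67 306 226 [ 0.576 -0.038  0.093]
seat 0.82 302 223 [ 0.586 -0.029  0.056]
sea
[... 702 characters left out ...]
, 'tvec': array([0.54065089, 0.18742085, 0.89209785])}
turner 0.65 309 293 [0.577 0.014 0.044]
seat 0.74 309 274 [ 0.583 -0.028  0.055]
spindle_tip 0.94 313 239 [ 0.611 -0.22  -0.   ]
carousel_hub 0.85 375 182 [ 0.482 -0.438  0.045]
carousel_hub 0.84 382 217 [ 0.452 -0.26   0.056]
carousel_hub 0.65 457 238 [ 0.284 -0.207  0.051]
cap_center 0.46 298 243 [ 0.639 -0.185  0.011]
small_cap_center 0.72 268 380 [0.612 0.201 0.013]
tube_box 0.56 369 429 [0.44  0.296 0.063]
petri_dish 0.79 406 319 [0.388 0.025 0.015]
oil_bottle 0.57 191 335 [0.775 0.125 0.014]
oil_bottle 0.34 215 262 [ 0.797 -0.072  0.023]
screwdriver_grip 0.69 212 264 [ 0.804 -0.069  0.018]
marker 0.49 303 207 [ 0.658 -0.347  0.005]
```

View pics/top0.png

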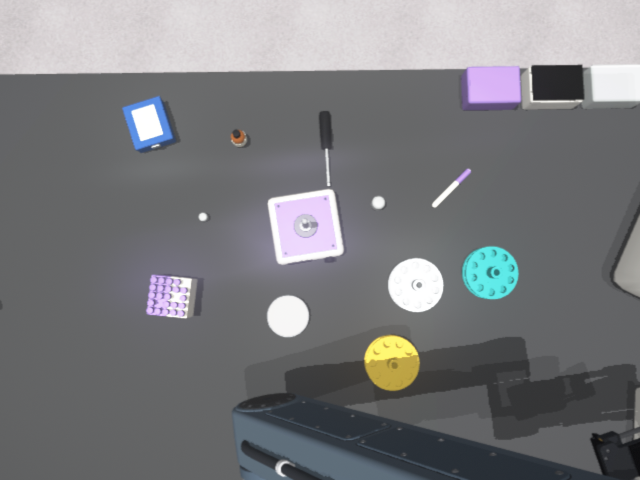

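View pics/side0.png

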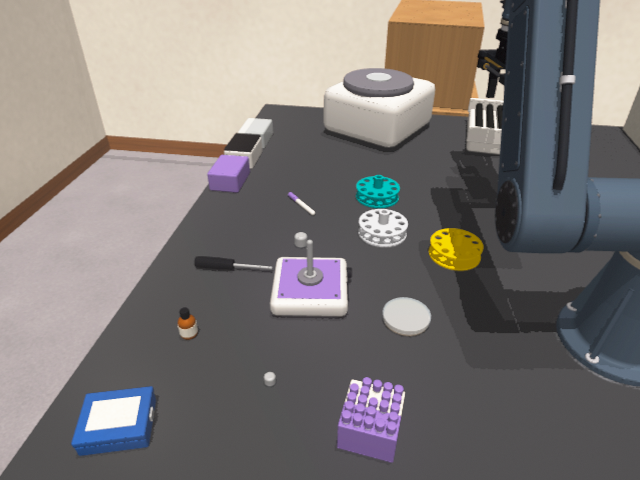

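The three carousels in the top picture are turquoise (492,274), yellow (392,362) and milky white (417,285). The white one fits the description. The caps are at (378,203), which is the large one, and (203,217), the small one. The turner is at (306,227).

```bash
cat > b.py <<'E'
from h import *
ct,cs=cam('top'),cam('side')
def tri(a,b):
    A=[];B=[]
    o1,d1=ray(ct,*a);o2,d2=ray(cs,*b);d1/=np.linalg.norm(d1);d2/=np.linalg.norm(d2)
    P=[np.eye(3)-np.outer(d,d) for d in(d1,d2)]
    x=np.linalg.solve(P[0]+P[1],P[0]@o1+P[1]@o2); return x.round(4),np.linalg.norm(P[0]@(x-o1)).round(4)
print('hub',tri((418,286),(382,217)),atz(ct,418,286,.048),atz(cs,382,217,.048))
print('tip',tri((307,222),(310,240)),atz(cs,310,240,.136))
print('seat',atz(cs,309,274,.054),atz(ct,302,223,.054))
print('cap',tri((378,204),(300,240)),atz(ct,378,204,.02),atz(cs,298,243,.014))
im=cv2.imread('pics/top0.png')[180:340,260:460]; im2=cv2.imread('pics/side0.png')[170:330,260:460]
cv2.imwrite('pics/crop.png',np.hstack([cv2.resize(i,None,fx=2,fy=3,interpolation=2) if 0 else cv2.resize(i,(400,320),interpolation=2) for i in(im,im2)]))
E
python3 b.py
```

```text
hub (array([ 0.4497, -0.2765,  0.0433]), np.float64(0.0036)) [ 0.44619033 -0.27563739  0.048     ] [ 0.4532534  -0.26921696  0.048     ]
tip (array([ 0.5819, -0.0398,  0.1306]), np.float64(0.0015)) [ 0.582087 -0.032703  0.136   ]
seat [ 0.58448836 -0.0300739   0.054     ] [ 0.58762589 -0.0281033   0.054     ]
cap (array([ 0.6348, -0.1991,  0.0092]), np.float64(0.0023)) [ 0.63082793 -0.19799115  0.02      ] [ 0.63809833 -0.18070434  0.014     ]
```

View pics/crop.png

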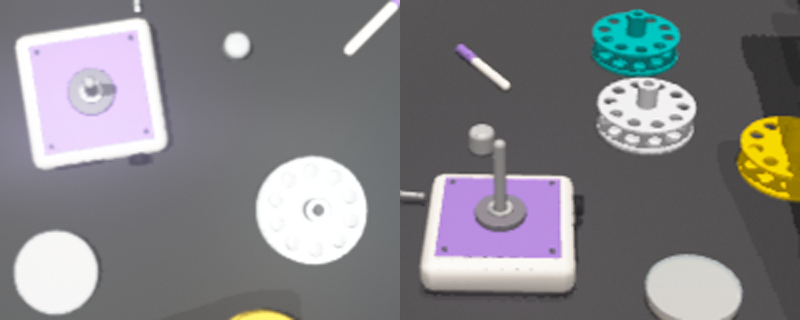

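The crop confirms it: the white carousel is at top (418,286), the larger cap at (378,203), and the spindle tip at about side (310,240). I'll move above the carousel.

Call:
apply_moves(plan=[0.76,0.92,0,0,0.76,0.92,0,0,0.76,0.92,0,0,0.76,0.92,0,0,0.76,0.92,0,0,0.76,0.92,0,0,0.76,0.92,0,0,0,0,0,0,0,0,0,0], grip=-1)

```text
time_s: 2.33
position: [0.4477, -0.2762, 0.2227]
tcp_rot: [[0.957, 0.292, -0.0], [0.292, -0.957, -0.001], [-0.0, 0.001, -1.0]]
force: [0.8, -0.4, -0.0]
opening: 0.997
grasp_force: 0.0
```

```bash
cat > c.py <<'E'
from h import *
import sys
names=sys.argv[2:]; 
s=bot.read_state(); print(s['time_s'],s['position'].round(4),s['force'].round(2),s['opening'])
c=cam('wrist'); im,d=bot.capture('wrist'); save(sys.argv[1],im); np.savez('w.npz',im=im,d=d,K=c[0],R=c[1],o=c[2])
print('o',c[2].round(3),'fwd',c[1][:,2].round(3))
H={'carousel_hub':.048,'cap_center':.014,'spindle_tip':.136,'seat':.054}
for t in names:
    for r in bot.pinpoint('wrist',t)[:3]:
        u,v=r['xy'][0]*640,r['xy'][1]*480
        print(t,round(r['p'],2),round(u),round(v),atz(c,u,v,H[t]).round(4),d[int(v)%480,int(u)%640])
E
python3 c.py w1 carousel_hub cap_center
```

```text
2.325 [ 0.4477 -0.2762  0.2227] [ 0.82 -0.45 -0.02] 0.997354939798127
o [ 0.526 -0.252  0.385] fwd [-0.287 -0.089 -0.954]
carousel_hub 0.94 322 213 [ 0.4484 -0.2785  0.048 ] 0.37301436
carousel_hub 0.89 521 242 [ 0.4719 -0.4419  0.048 ] 0.338037
```

View pics/w1.png

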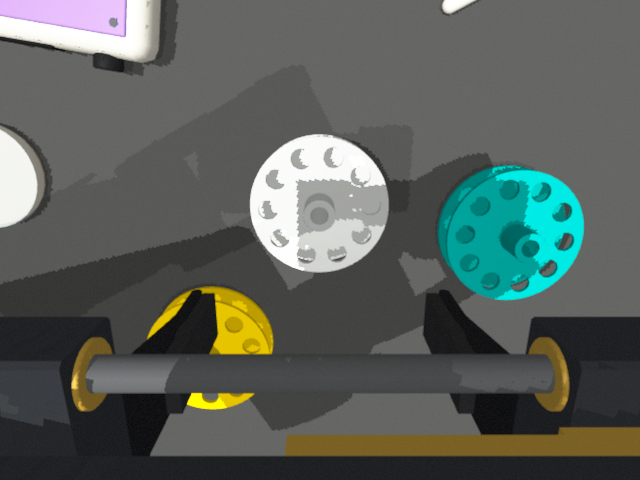

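The white carousel is at (319,205) with its hub bore at (319,214), in agreement with the network. Now I'll refine the hub axis from the bore and the plate.

```bash
cat > d.py <<'E'
from h import *
w=np.load('w.npz'); c=(w['K'],w['R'],w['o']); d=w['d']; im=w['im']
v,u=np.mgrid[0:480,0:640]; P=(np.stack([u,v,np.ones_like(u)],-1)@np.linalg.inv(c[0]).T*d[...,None])@c[1].T+c[2]
h=im.astype(int); sat=h.max(2)-h.min(2)
m=(np.hypot(P[...,0]-.448,P[...,1]+.278)<.08)&(d>0)&(sat<25)
for lo,hi in((.026,.042),(.054,.07)):
    k=m&(P[...,2]>lo)&(P[...,2]<hi); q=P[k]; x=cv2.minEnclosingCircle(q[:,:2].astype(np.float32)); print(lo,k.sum(),np.median(q[:,2]),x, q[:,:2].min(0),q[:,:2].max(0))
for z in (.062,): print(atz(c,319,214,z))
# refine at plate: ellipse of mask
mask=m&(P[...,2]>.026)&(P[...,2]<.042)
E
python3 d.py
```

```text
0.026 11045 0.03323962907479883 ((0.4479955732822418, -0.2749257981777191), 0.05845870450139046) [ 0.39025814 -0.33312895] [ 0.50632554 -0.21704967]
0.054 648 0.062057585343908955 ((0.44851744174957275, -0.27511388063430786), 0.012655118480324745) [ 0.43600211 -0.28747909] [ 0.46094564 -0.2627811 ]
[ 0.45001265 -0.2751322   0.062     ]
```

The hub is at (0.4483,-0.2750), with radii and heights as specified. I'll descend to TCP z 0.038 and grip.

Call:
apply_moves(plan=[0.012,0.024,-0.9,0,0,0,-0.9,0,0,0,-0.9,0,0,0,-0.6,0,0,0,-0.2,0,0,0,-0.19,0,0,0,0,0,0,0,0,0])

```text
time_s: 3.48
position: [0.4488, -0.2754, 0.039]
tcp_rot: [[0.957, 0.29, 0.001], [0.291, -0.957, -0.001], [0.001, 0.002, -1.0]]
force: [-0.5, 0.1, -0.1]
opening: 1.004
grasp_force: 0.0
```

Call:
apply_moves(plan=[0,0,0,0,0,0,0,0,0,0,0,0,0,0,0,0,0,0,0,0,0,0,0,0,0,0,0,0,0,0,0,0,0,0,0,0,0,0,0,0], grip=1)

```text
time_s: 4.72
position: [0.4482, -0.2749, 0.038]
tcp_rot: [[0.957, 0.29, 0.0], [0.29, -0.957, -0.0], [0.0, 0.0, -1.0]]
force: [0.7, -0.2, -0.6]
opening: 0.276
grasp_force: 30.0
```

Call:
apply_moves(plan=[0,0,0.4,0,0,0,0.9,0,0,0,0.9,0,0,0,0.9,0,0,0,0.9,0,0.12,0.7,0,0,0.12,0.8,0,0,0.12,0.8,0,0,0.12,0.8,0,0,0.12,0.6,0,0,0,0,0,0,0,0,0,0])

```text
time_s: 6.22
position: [0.478, -0.0901, 0.2379]
tcp_rot: [[0.957, 0.291, -0.0], [0.291, -0.957, -0.0], [-0.0, 0.0, -1.0]]
force: [0.4, -0.1, -1.4]
opening: 0.276
grasp_force: 30.0
```

```bash
python3 c.py w2 spindle_tip seat carousel_hub cap_center
cat > e.py <<'E'
from h import *
im,d=bot.capture('top'); save('t2',im); c=cam('top')
for r in bot.pinpoint('top','spindle_tip'): print(r['p'],r['xy'][0]*640,r['xy'][1]*480)
im,d=bot.capture('side'); save('s2',im); c=cam('side')
for t,z in (('spindle_tip',.136),('seat',.054)):
    for r in bot.pinpoint('side',t): print(t,r['p'],r['xy'][0]*640,r['xy'][1]*480,atz(c,r['xy'][0]*640,r['xy'][1]*480,z))
E
python3 e.py
```

```text
6.225 [ 0.478  -0.0901  0.2379] [ 0.39 -0.12 -1.39] 0.2755025473108469
o [ 0.557 -0.066  0.4  ] fwd [-0.287 -0.088 -0.954]
seat 0.96 290 57 [ 0.5838 -0.0351  0.054 ] 0.2610266
carousel_hub 0.8 383 429 [ 0.2813 -0.2161  0.048 ] 0.114075355
carousel_hub 0.61 323 322 [ 0.3769 -0.1237  0.048 ] 0.1528027
cap_center 0.81 502 62 [ 0.6339 -0.2017  0.014 ] 0.34527794
0.88 304.512 219.31199999999998
spindle_tip 0.56 312.576 242.49599999999998 [ 0.57591382 -0.02568836  0.136     ]
seat 0.62 308.288 271.92 [ 0.58704007 -0.0361522   0.054     ]
```

View pics/w2.png

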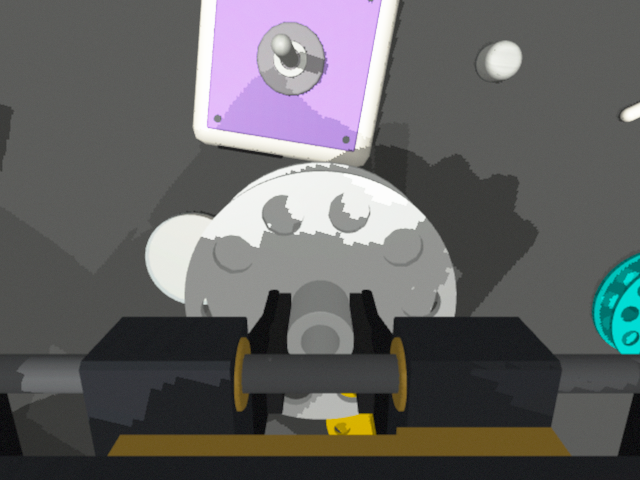

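The wrist picture shows the spindle tip at (282,44), the boss around (291,58), and the carousel held upright with its hub top at (320,340). I'll fit the spindle axis from depth.

```bash
cat > f.py <<'E'
from h import *
from scipy.optimize import least_squares as ls
w=np.load('w.npz'); c=(w['K'],w['R'],w['o']); d=w['d']
v,u=np.mgrid[0:480,0:640]; P=(np.stack([u,v,np.ones_like(u)],-1)@np.linalg.inv(c[0]).T*d[...,None])@c[1].T+c[2]
x0=np.array([.584,-.035])
Q=P[(d>0)&(np.hypot(*(P[...,:2]-x0).transpose(2,0,1))<.03)]
for lo,hi in((.062,.08),(.08,.1),(.1,.13),(.062,.13)):
    q=Q[(Q[:,2]>lo)&(Q[:,2]<hi)]; 
    r=ls(lambda p:np.hypot(*(q[:,:2]-p).T)-.006,x0,loss='soft_l1',f_scale=.001); print(lo,hi,len(q),r.x.round(4),np.std(r.fun).round(4))
q=Q[Q[:,2]>.126]; print('tip',len(q),q[:,2].max()); 
r=ls(lambda p:np.linalg.norm(q-p,axis=1)-.006,[*x0,.13],loss='soft_l1',f_scale=.001); print(r.x.round(4))
q=Q[(Q[:,2]>.046)&(Q[:,2]<.06)]; print('boss',len(q),np.median(q[:,2]),cv2.minEnclosingCircle(q[:,:2].astype(np.float32)))
s=bot.read_state()['position']
m=(d>0)&(np.hypot(*(P[...,:2]-s[:2]).transpose(2,0,1))<.02)&(P[...,2]>.255)&(P[...,2]<.27)
q=P[m]; print('hub top',len(q),np.median(q[:,2]),cv2.minEnclosingCircle(q[:,:2].astype(np.float32)),s)
E
python3 f.py
```

```text
0.062 0.08 41 [ 0.5822 -0.0351] 0.0001
0.08 0.1 61 [ 0.5822 -0.0351] 0.0001
0.1 0.13 114 [ 0.5822 -0.0351] 0.0001
0.062 0.13 216 [ 0.5822 -0.0351] 0.0001
tip 390 0.13775487423412808
[ 0.5822 -0.0352  0.1303]
boss 3350 0.05144502416007385 ((0.5840215086936951, -0.03647654876112938), 0.029551612213253975)
hub top 3107 0.26178625085270985 ((0.4834722578525543, -0.08849073946475983), 0.018120447173714638) [ 0.47817982 -0.09008205  0.23803142]
```

Call:
apply_moves(plan=[0.5,0.3,0,0,0.6,0.3,0,0,0.5,0.3,0,0,0.48,0.196,0,0,0,0,-0.5,0,0,0,-0.3,0,0,0,-0.2,0,0,0,0,0,0,0,0,0])

```text
time_s: 7.85
position: [0.5826, -0.0353, 0.1887]
tcp_rot: [[0.957, 0.29, 0.001], [0.29, -0.957, -0.0], [0.001, 0.001, -1.0]]
force: [0.4, 0.3, -1.2]
opening: 0.271
grasp_force: 30.0
```

```bash
cat > g.py <<'E'
from h import *
s=bot.read_state();print(s['position'].round(4),s['force'].round(2))
im,d=bot.capture('side'); im2=bot.capture('wrist')[0]
a=cv2.resize(im[130:310,230:410],(400,400)); b=cv2.resize(im2[240:460,210:430],(400,400)); save('s3',np.hstack([a,b]))
E
python3 g.py
```

```text
[ 0.5826 -0.0353  0.1887] [ 0.43  0.28 -1.19]
```

View pics/s3.png

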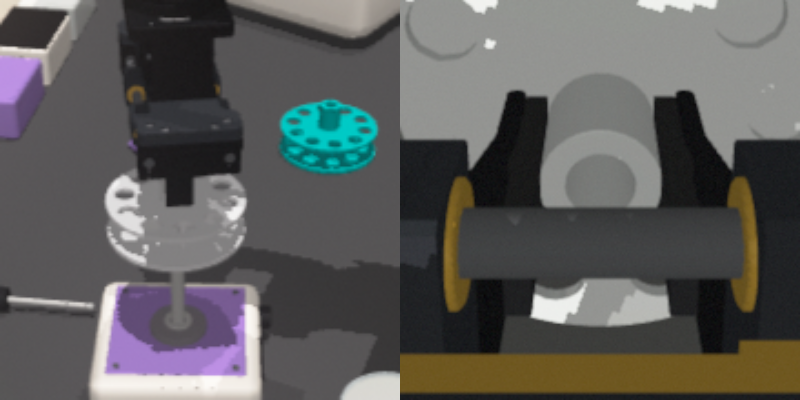

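The side view shows the carousel level with the spindle central beneath its hub. I'll lower it gently over the tip.

Call:
apply_moves(plan=[0,0,-0.1,0,0,0,-0.1,0,0,0,-0.06,0,0,0,-0.06,0,0,0,-0.06,0,0,0,-0.06,0,0,0,-0.06,0,0,0,-0.06,0,0,0,0,0])

```text
time_s: 9.07
position: [0.582, -0.035, 0.1597]
tcp_rot: [[0.957, 0.291, -0.001], [0.291, -0.957, 0.0], [-0.001, -0.0, -1.0]]
force: [0.2, 0.1, -1.2]
opening: 0.276
grasp_force: 30.0
```

Call:
apply_moves(plan=[0,0,-0.12,0,0,0,-0.12,0,0,0,-0.12,0,0,0,-0.12,0,0,0,-0.12,0,0,0,-0.12,0,0,0,-0.12,0,0,0,-0.12,0,0,0,-0.12,0,0,0,-0.12,0,0,0,0,0])

```text
time_s: 10.45
position: [0.5818, -0.0349, 0.0994]
tcp_rot: [[0.957, 0.291, -0.001], [0.291, -0.957, 0.0], [-0.001, -0.001, -1.0]]
force: [-0.5, -0.4, -1.8]
opening: 0.279
grasp_force: 30.0
```

Call:
apply_moves(plan=[0,0,-0.04,0,0,0,-0.04,0,0,0,-0.03,0,0,0,-0.02,0,0,0,-0.02,0,0,0,0,0])

```text
time_s: 11.2
position: [0.5822, -0.035, 0.0925]
tcp_rot: [[0.957, 0.291, -0.0], [0.291, -0.957, 0.0], [-0.0, -0.0, -1.0]]
force: [-0.4, -0.3, -1.1]
opening: 0.274
grasp_force: 30.0
```

Call:
apply_moves(plan=[0,0,-0.01,0,0,0,-0.01,0,0,0,0,0,0,0,0,0])

```text
time_s: 11.7
position: [0.5823, -0.035, 0.0917]
tcp_rot: [[0.957, 0.291, 0.0], [0.291, -0.957, -0.0], [0.0, 0.0, -1.0]]
force: [-0.8, 0.4, -0.2]
opening: 0.28
grasp_force: 30.0
```

Call:
apply_moves(plan=[0,0,-0.012,0,0,0,0,0,0,0,0,0])

```text
time_s: 12.08
position: [0.5823, -0.035, 0.0912]
tcp_rot: [[0.957, 0.291, 0.0], [0.291, -0.957, -0.0], [0.0, 0.0, -1.0]]
force: [-0.7, 0.2, 3.0]
opening: 0.278
grasp_force: 30.0
```

It is seated, with the washer pushing back at 3 N. I'll release and rise.

Call:
apply_moves(plan=[0,0,0,0,0,0,0,0,0,0,0,0,0,0,0,0,0,0,0,0], grip=-1)

```text
time_s: 12.7
position: [0.5822, -0.035, 0.0909]
tcp_rot: [[0.957, 0.291, -0.0], [0.291, -0.957, 0.0], [-0.0, -0.0, -1.0]]
force: [-0.1, 0.3, 0.3]
opening: 0.757
grasp_force: 0.0
```

Call:
apply_moves(plan=[0,0,0.3,0,0,0,0.8,0,0,0,0.8,0,0,0,0.6,0,-0.2,-0.5,0,0,-0.2,-0.5,0,0,0,0,0,0,0,0,0,0])

```text
time_s: 13.7
position: [0.5625, -0.0847, 0.2166]
tcp_rot: [[0.957, 0.29, 0.001], [0.29, -0.957, 0.0], [0.001, 0.0, -1.0]]
force: [0.2, -0.1, -0.4]
opening: 1.003
grasp_force: 0.0
```

```bash
python3 c.py w4 cap_center spindle_tip seat carousel_hub
cat > k.py <<'E'
from h import *
from scipy.optimize import least_squares as ls
w=np.load('w.npz'); c=(w['K'],w['R'],w['o']); d=w['d']
v,u=np.mgrid[0:480,0:640]; P=(np.stack([u,v,np.ones_like(u)],-1)@np.linalg.inv(c[0]).T*d[...,None])@c[1].T+c[2]
def near(x0,r,lo,hi): return P[(d>0)&(np.hypot(*(P[...,:2]-np.array(x0)).transpose(2,0,1))<r)&(P[...,2]>lo)&(P[...,2]<hi)]
def cyl(x0,r,lo,hi,R,n):
    q=near(x0,r,lo,hi); 
    if len(q)<5: print(n,len(q)); return
    f=ls(lambda p:np.hypot(*(q[:,:2]-p).T)-R,x0,loss='soft_l1',f_scale=.001); print(n,len(q),f.x.round(4),np.std(f.fun).round(4))
cyl((.582,-.035),.02,.12,.13,.006,'spindle')
cyl((.582,-.035),.02,.095,.112,.0125,'hub')
q=near((.582,-.035),.016,.112,.119); print('hubtop',len(q),np.median(q[:,2]),cv2.minEnclosingCircle(q[:,:2].astype(np.float32)))
q=near((.582,-.035),.075,.083,.092); print('plate',len(q),np.median(q[:,2]),cv2.minEnclosingCircle(q[:,:2].astype(np.float32)))
cyl((.633,-.2),.025,.004,.018,.015,'cap')
q=near((.633,-.2),.03,.004,.04); print('cap',len(q),q[:,2].max(),cv2.minEnclosingCircle(q[:,:2].astype(np.float32)))
E
python3 k.py
```

```text
13.7 [ 0.5625 -0.0847  0.2166] [ 0.25 -0.08 -0.35] 1.0032250161006797
o [ 0.641 -0.061  0.379] fwd [-0.286 -0.087 -0.954]
cap_center 0.91 475 164 [ 0.6347 -0.2001  0.014 ] 0.3482313
spindle_tip 0.81 248 194 [ 0.5833 -0.0355  0.136 ] 0.24491848
spindle 71 [ 0.5821 -0.035 ] 0.0001
hub 204 [ 0.5821 -0.035 ] 0.0024
hubtop 859 0.11588121123991213 ((0.582421064376831, -0.03499239683151245), 0.012758358381688595)
plate 16761 0.08695221919212326 ((0.5819475650787354, -0.03501949459314346), 0.05838509276509285)
cap 188 [ 0.6335 -0.1983] 0.0002
cap 1292 0.030765180272016412 ((0.6333019733428955, -0.19769148528575897), 0.015311178751289845)
```

View pics/w4.png

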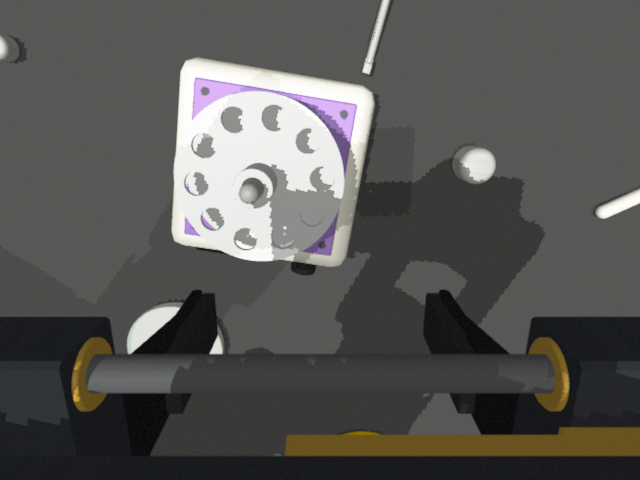

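The carousel is seated and coaxial: its hub top is at z 0.116 and its axis matches the spindle. The cap is at (0.6335,-0.198). Next I'll fetch it.

Call:
apply_moves(plan=[0.47,-0.75,0,0,0.47,-0.75,0,0,0.48,-0.76,0,0,0,0,-0.9,0,0,0,-0.9,0,0,0,-0.9,0,0,0,-0.9,0,0,0,-0.4,0,0,0,-0.2,0,0,0,0,0,0,0,0,0])

```text
time_s: 15.32
position: [0.6345, -0.1986, 0.0077]
tcp_rot: [[0.957, 0.291, 0.003], [0.291, -0.957, -0.002], [0.002, 0.002, -1.0]]
force: [0.2, 1.1, 0.0]
opening: 1.002
grasp_force: 0.0
```

Call:
apply_moves(plan=[0,-0.006,-0.03,0,0,0,-0.03,0,0,0,0,0,0,0,0,0])

```text
time_s: 15.82
position: [0.6332, -0.1983, 0.003]
tcp_rot: [[0.957, 0.29, -0.0], [0.29, -0.957, 0.0], [0.0, -0.0, -1.0]]
force: [0.6, 0.3, 0.2]
opening: 0.994
grasp_force: 0.0
```

Call:
apply_moves(plan=[0,0,0,0,0,0,0,0,0,0,0,0,0,0,0,0,0,0,0,0,0,0,0,0,0,0,0,0,0,0,0,0], grip=1)

```text
time_s: 16.82
position: [0.6332, -0.1983, 0.003]
tcp_rot: [[0.957, 0.291, 0.0], [0.291, -0.957, -0.0], [0.0, 0.0, -1.0]]
force: [0.5, 1.0, 0.0]
opening: 0.331
grasp_force: 30.0
```

Call:
apply_moves(plan=[0,0,0.3,0,0,0,0.9,0,0,0,0.9,0,0,0,0.9,0,0,0,0.8,0,-0.25,0.8,0,0,-0.25,0.8,0,0,-0.25,0.8,0,0,-0.274,0.862,0,0,0,0,0,0,0,0,0,0])

```text
time_s: 18.2
position: [0.5826, -0.0354, 0.1939]
tcp_rot: [[0.957, 0.291, 0.002], [0.291, -0.957, -0.001], [0.002, 0.001, -1.0]]
force: [0.7, -0.2, -0.4]
opening: 0.334
grasp_force: 30.0
```

```bash
sed -i "s/'s3'/'s4'/" g.py; python3 g.py
```

```text
[ 0.5826 -0.0354  0.1939] [ 0.72 -0.22 -0.36]
```

View pics/s4.png

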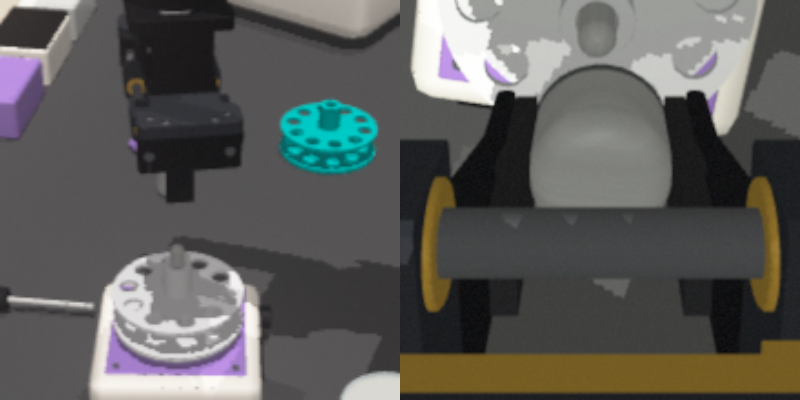

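The cap is held upright and centred over the spindle. I'll lower it to the tip.

Call:
apply_moves(plan=[0,0,-0.3,0,0,0,-0.3,0,0,0,-0.2,0,0,0,-0.1,0,0,0,-0.1,0,0,0,0,0,0,0,0,0,0,0,0,0])

```text
time_s: 19.3
position: [0.5823, -0.0352, 0.1434]
tcp_rot: [[0.957, 0.291, 0.001], [0.291, -0.957, -0.0], [0.001, 0.0, -1.0]]
force: [-0.9, -0.6, -1.3]
opening: 0.326
grasp_force: 30.0
```

Call:
apply_moves(plan=[0,0,-0.04,0,0,0,-0.04,0,0,0,-0.04,0,0,0,0,0])

```text
time_s: 19.8
position: [0.5818, -0.0352, 0.1367]
tcp_rot: [[0.957, 0.291, -0.001], [0.291, -0.957, 0.0], [-0.001, -0.0, -1.0]]
force: [-0.4, -0.5, -1.0]
opening: 0.334
grasp_force: 30.0
```

Call:
apply_moves(plan=[0,0,-0.04,0,0,0,-0.04,0,0,0,-0.04,0,0,0,0,0,0,0,0,0])

```text
time_s: 20.42
position: [0.582, -0.0352, 0.1308]
tcp_rot: [[0.957, 0.291, -0.0], [0.291, -0.957, -0.0], [-0.0, 0.0, -1.0]]
force: [0.6, -0.6, -0.8]
opening: 0.327
grasp_force: 30.0
```

Call:
apply_moves(plan=[0,0,-0.03,0,0,0,-0.03,0,0,0,0,0,0,0,0,0])

```text
time_s: 20.92
position: [0.5818, -0.0351, 0.1276]
tcp_rot: [[0.957, 0.291, -0.001], [0.291, -0.957, 0.0], [-0.001, -0.0, -1.0]]
force: [0.1, -0.1, -2.3]
opening: 0.326
grasp_force: 30.0
```

Call:
apply_moves(plan=[0,0,-0.02,0,0,0,-0.02,0,0,0,-0.02,0])

```text
time_s: 21.3
position: [0.5821, -0.0352, 0.1264]
tcp_rot: [[0.957, 0.291, 0.0], [0.291, -0.957, -0.0], [0.0, 0.0, -1.0]]
force: [-3.1, 0.6, 8.9]
opening: 0.328
grasp_force: 30.0
```

Call:
apply_moves(plan=[0,0,-0.02,0,0,0,-0.02,0,0,0,0,0])

```text
time_s: 21.68
position: [0.582, -0.0352, 0.1245]
tcp_rot: [[0.957, 0.291, 0.001], [0.291, -0.957, -0.0], [0.0, 0.0, -1.0]]
force: [-4.4, 0.8, 8.5]
opening: 0.334
grasp_force: 30.0
```

Call:
apply_moves(plan=[-0.006,0,-0.02,0,0,0,-0.02,0,0,0,0,0])

```text
time_s: 22.05
position: [0.582, -0.0352, 0.1226]
tcp_rot: [[0.957, 0.291, 0.001], [0.291, -0.957, -0.0], [0.001, 0.001, -1.0]]
force: [-2.8, 0.9, 8.3]
opening: 0.332
grasp_force: 30.0
```

```bash
python3 -c "
from h import *
for i in range(4):
    s=bot.read_state();print(s['position'].round(5),s['force'].round(2),s['moment'].round(2),s['time_s']); bot.capture('wrist')"
```

```text
[ 0.58205 -0.03516  0.12259] [-2.79  0.93  8.27] [ 0.14  0.42 -0.  ] 22.05
[ 0.58202 -0.03517  0.12257] [-2.46  0.73  8.72] [0.05 0.41 0.03] 22.1
[ 0.58204 -0.03516  0.12257] [-2.86  1.25  7.61] [0.12 0.43 0.02] 22.15
[ 0.58202 -0.03517  0.12256] [-2.26  0.93  8.49] [ 0.19  0.42 -0.02] 22.2
```

Call:
apply_moves(plan=[-0.004,0,-0.02,0,0,0,-0.02,0,0,0,0,0,0,0,0,0])

```text
time_s: 22.75
position: [0.582, -0.0352, 0.1206]
tcp_rot: [[0.957, 0.291, 0.002], [0.291, -0.957, -0.0], [0.002, 0.001, -1.0]]
force: [-2.5, 0.9, 8.7]
opening: 0.334
grasp_force: 30.0
```

Call:
apply_moves(plan=[0,0,-0.02,0,0,0,0,0,0,0,0,0])

```text
time_s: 23.12
position: [0.582, -0.0352, 0.1196]
tcp_rot: [[0.957, 0.291, 0.002], [0.291, -0.957, -0.0], [0.001, 0.001, -1.0]]
force: [-2.7, 0.6, 8.3]
opening: 0.334
grasp_force: 30.0
```

Drag is steady at 8.4 N and contact is close, so I'll take 0.5 mm steps.

Call:
apply_moves(plan=[0,0,-0.01,0,0,0,0,0,0,0,0,0])

```text
time_s: 23.5
position: [0.582, -0.0352, 0.1192]
tcp_rot: [[0.957, 0.291, 0.002], [0.291, -0.957, -0.0], [0.001, 0.001, -1.0]]
force: [-2.0, 0.9, 7.8]
opening: 0.332
grasp_force: 30.0
```

Call:
apply_moves(plan=[0,0,-0.01,0,0,0,0,0,0,0,0,0])

```text
time_s: 23.88
position: [0.582, -0.0352, 0.1187]
tcp_rot: [[0.957, 0.291, 0.002], [0.291, -0.957, -0.0], [0.002, 0.001, -1.0]]
force: [-1.8, 1.5, 9.1]
opening: 0.331
grasp_force: 30.0
```

Call:
apply_moves(plan=[0,0,-0.01,0,0,0,0,0,0,0,0,0])

```text
time_s: 24.25
position: [0.582, -0.0352, 0.1183]
tcp_rot: [[0.957, 0.291, 0.002], [0.291, -0.957, -0.0], [0.002, 0.001, -1.0]]
force: [-2.3, 0.3, 8.3]
opening: 0.331
grasp_force: 30.0
```

Call:
apply_moves(plan=[0,0,-0.008,0,0,0,0,0,0,0,0,0])

```text
time_s: 24.62
position: [0.582, -0.0352, 0.1181]
tcp_rot: [[0.957, 0.291, 0.002], [0.291, -0.957, -0.0], [0.002, 0.001, -1.0]]
force: [-2.6, 1.4, 11.0]
opening: 0.333
grasp_force: 30.0
```

Call:
apply_moves(plan=[0,0,-0.01,0,0,0,0,0,0,0,0,0])

```text
time_s: 25.0
position: [0.5821, -0.0352, 0.1179]
tcp_rot: [[0.957, 0.291, 0.002], [0.291, -0.957, -0.0], [0.002, 0.001, -1.0]]
force: [-3.0, 0.5, 12.9]
opening: 0.33
grasp_force: 30.0
```

Call:
apply_moves(plan=[0,0,-0.01,0,0,0,0,0,0,0,0,0])

```text
time_s: 25.38
position: [0.5821, -0.0352, 0.1176]
tcp_rot: [[0.957, 0.291, 0.002], [0.291, -0.957, -0.0], [0.002, 0.001, -1.0]]
force: [-3.1, -0.1, 13.5]
opening: 0.332
grasp_force: 30.0
```

Call:
apply_moves(plan=[0,0,-0.01,0,0,0,0,0,0,0,0,0])

```text
time_s: 25.75
position: [0.5821, -0.0352, 0.1174]
tcp_rot: [[0.957, 0.291, 0.002], [0.291, -0.957, -0.0], [0.002, 0.001, -1.0]]
force: [-3.8, 0.6, 14.5]
opening: 0.332
grasp_force: 30.0
```

Call:
apply_moves(plan=[0,0,-0.008,0,0,0,0,0,0,0,0,0])

```text
time_s: 26.12
position: [0.5821, -0.0352, 0.1172]
tcp_rot: [[0.957, 0.291, 0.002], [0.291, -0.957, -0.001], [0.002, 0.001, -1.0]]
force: [-4.6, 0.8, 15.9]
opening: 0.325
grasp_force: 30.0
```

Call:
apply_moves(plan=[0,0,-0.01,0,0,0,0,0,0,0,0,0])

```text
time_s: 26.5
position: [0.5821, -0.0352, 0.1169]
tcp_rot: [[0.957, 0.291, 0.002], [0.291, -0.957, -0.001], [0.002, 0.001, -1.0]]
force: [-4.7, 1.7, 17.4]
opening: 0.332
grasp_force: 30.0
```

Call:
apply_moves(plan=[0,0,-0.006,0,0,0,0,0,0,0,0,0])

```text
time_s: 26.88
position: [0.5821, -0.0352, 0.1168]
tcp_rot: [[0.957, 0.291, 0.002], [0.291, -0.957, -0.001], [0.002, 0.001, -1.0]]
force: [-4.7, 0.9, 18.3]
opening: 0.334
grasp_force: 30.0
```

```bash
python3 -c "
from h import *
for i in range(5):
    s=bot.read_state();print(s['position'].round(5),s['force'].round(2)); bot.capture('wrist')"
```

```text
[ 0.58212 -0.03517  0.1168 ] [-4.72  0.93 18.32]
[ 0.58211 -0.03517  0.11676] [-4.26  0.64 17.15]
[ 0.58213 -0.03518  0.11677] [-4.63  1.09 18.72]
[ 0.58215 -0.03517  0.11681] [-4.64  0.63 18.12]
[ 0.58214 -0.03519  0.11679] [-4.75  0.98 19.38]
```

The reading is 18.3 N, which is the drag plus 10 N. I'll release.

Call:
apply_moves(plan=[0,0,0,0,0,0,0,0,0,0,0,0,0,0,0,0,0,0,0,0,0,0,0,0], grip=-1)

```text
time_s: 27.88
position: [0.5815, -0.0352, 0.1132]
tcp_rot: [[0.957, 0.291, -0.0], [0.291, -0.957, 0.0], [-0.0, -0.0, -1.0]]
force: [0.0, 0.6, -0.4]
opening: 0.924
grasp_force: 0.0
```

Call:
apply_moves(plan=[0,0,0.2,0,0,0,0.8,0,0,0,0.9,0,-0.2,-0.5,0.5,0,-0.2,-0.5,0,0,0,0,0,0,0,0,0,0])

```text
time_s: 28.75
position: [0.5615, -0.0848, 0.2335]
tcp_rot: [[0.957, 0.29, 0.0], [0.29, -0.957, 0.001], [0.0, -0.0, -1.0]]
force: [0.6, -0.0, 0.0]
opening: 0.999
grasp_force: 0.0
```

```bash
python3 c.py w5
cat >> k.py <<'E'
print('---')
cyl((.582,-.035),.025,.119,.134,.015,'capfit')
q=near((.582,-.035),.02,.14,.16); print('top',q[:,2].max(), np.percentile(q[:,2],99))
E
python3 k.py; sed -i "s/'s4'/'s5'/; s/im2\[240:460,210:430\]/im2[100:320,150:370]/" g.py; python3 g.py
```

```text
28.75 [ 0.5615 -0.0848  0.2335] [ 0.57 -0.05  0.03] 0.9994818415699765
o [ 0.64  -0.061  0.396] fwd [-0.286 -0.087 -0.954]
spindle 119 [ 0.5914 -0.0391] 0.0025
hub 9 [ 0.5823 -0.0351] 0.0001
hubtop 78 0.11763219547602136 ((0.5846476554870605, -0.03610168769955635), 0.015028312802314758)
plate 14129 0.08612030130057619 ((0.5822352170944214, -0.034880805760622025), 0.058377955108881)
cap 0
[ 0.5615 -0.0845  0.2333] [ 0.26  0.36 -0.04]Traceback (most recent call last):
  File "k.py", line 15, in <module>
    q=near((.633,-.2),.03,.004,.04); print('cap',len(q),q[:,2].max(),cv2.minEnclosingCircle(q[:,:2].astype(np.float32)))
                                                        ~~~~~~~~~~^^
    return umr_maximum(a, axis, None, out, keepdims, initial, where)
ValueError: zero-size array to reduction operation maximum which has no identity
```

View pics/s5.png

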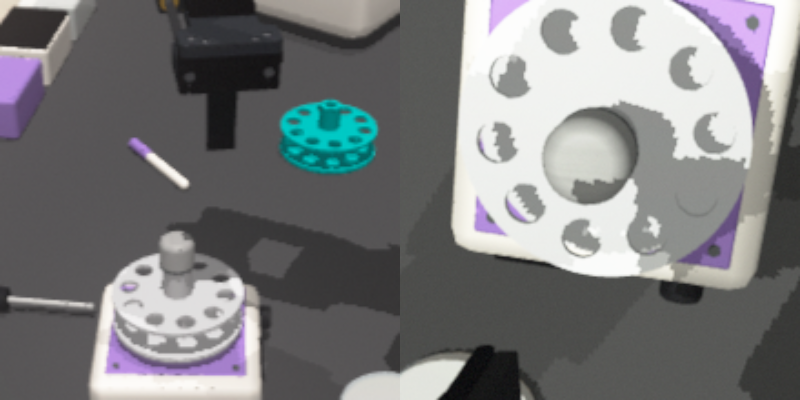

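The cap sits squarely on the hub. The plate now stands 0.83 mm lower than before, so the washer is still pressed by about 5 N.

```bash
python3 -c "
from rig import bot
print(bot.hand_in())"
```

```text
the job is handed in; nothing more can be done
None
```

The carousel is seated on the spring washer and the larger cap is pressed on at about 10 N above tooth drag; after release it still holds the hub down with about 5 N (estimated from depth), the arm is clear, and the job is handed in with no verdict returned.

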